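# Tip the backer board into the gluing jig

## Robot

A 6-joint arm with a two-finger parallel gripper is mounted at the origin on a cart in front of the work surface, level with it; the furniture and walls round the work are solid. World frame = base frame: x ahead of the robot, y to its left, z up, the work surface at z = 0. Lengths are in m, angles in rad, forces in N, time in s.
With the tool pointing down it reaches from about 0.35 to 0.95 m from the base axis. Payload 17.4 kg.
Tool frame: the origin (TCP) lies midway between the tips of the shut fingers; the grasp point (between the pads) lies 19 mm behind it; x points along the fingers, y is the direction in which the jaws open and shut, and the axes are right-handed (so a half turn about x gives the same grasp; the last joint's range is limited). The gripper opens to 93 mm and grips with 3 to 60 N. Pads are 15 mm wide; open, the fingers measure 128 mm over their backs; the gripper's body (75 mm by 188 mm) begins 65 mm behind the grasp point.
Start: joints at [-1.23, 0.116, 1.442, -0, 1.584, -0.038], TCP at [0.25, -0.627, 0.219] pointing down, gripper open.
Joint ranges: [-2.83, 2.83], [-0.83, 2.19], [0.07, 2.5], [-1.14, 4.28], [0.01, 3], [-2.97, 2.97]. Speed limits (rad/s): [1.89, 1.89, 2.22, 3.14, 3.14, 3.14].

## Interface

Orientations are given as a rotation vector (axis times angle).
In Python, from rig import r, get_image, order, outline_of gives the robot as it stands.
- The arm moves only by the shell command python3 -m creep 'ROWS' [FORCE]. ROWS is JSON, a list of rows, each an object of numbers: "dx", "dy", "dz": the shift along the tool's x, y, z in m; "rx", "ry", "rz": the turn, a rotation vector about the tool's x, y, z in rad; "hand": the opening, from 0 (shut) to 1 (fully open). A call has 1 to 10 rows; each row is the pose to reach, as a shift and turn from the pose commanded when the call began, along the tool's axes at that moment; what a row does not reach only later rows make up. A row lasts 1/10 s, in which the tool goes at most 50 mm and 8.59 degrees, less where a joint would pass 70% of its speed; a pose out of reach is approached as far as the arm can. A call with a gripper value outside its range is refused whole. The fingers move at their own pace and stop on an object; FORCE is the grip in N (left out, the last holds). Time passes only in rows, so rows that repeat a pose let the fingers close. It gives the time, the measured TCP pose, the force and the opening at its end, in the units of the state.
- r.observe(): the state, without advancing time (a new reading comes with each control period).
- get_image(name): name is "scene" or "top" or "wrist"; returns a dict with "frame" (384x512x3 uint8, red, green, blue), "depth" (384x512 float32, m along the optical axis (not along the pixel's ray), 0 where there is no reading), "camera_matrix" (3x3 intrinsics, pixels), "rvec" (rotation vector, rad) and "tvec" (3), from world to camera coordinates, as OpenCV has them. Camera axes: x right, y down, z forward; pixel columns grow to the right and rows downward; lengths in m; the calibration is good to about 2 mm. A picture is of the moment at which its call begins.
- order.close_job(): hands the job in, once; it reports no verdict.
Trained networks look in the newest picture that a camera, given by its name, has taken for a name from the list of things; names that differ only in an ending like _2 or _b are one class to them, and where a whole thing is asked for, a point or a joint stands for the part that bears it (a point fixed in the world has none). Each returns a list of dicts, best first, with "confidence" (0 to 1); they miss things now and then, are a little off and sometimes report something else, mostly with a low value. They report only what shows in the picture. A call takes as long as a camera call. They do not tell look-alikes from the thing itself.
- outline_of(target, camera): "pixels" (384x512 bool, what is visible of it) and "box" ([left, top, right, bottom] in pixels, round what is visible of it).
The state is a dict: "time": time; "joint_positions": joint angles; "qd": joint speeds; "effort": joint torques, N m; "ee_pos": TCP position; "ee_rot": TCP orientation; "contact_force": force on the tool from outside, world axes, zero at the start; "torque": the same for the moment, N m; "gripper_width": finger opening in m.
Only numpy, scipy, OpenCV 4.12 (cv2) and the standard library are available. Lean on these libraries where they do the work, as an engineer would, in place of code of your own. Each camera call takes 0.05 s, during which the arm holds its last target. There are 200 camera calls.

## Task

Two plywood backer boards stand on edge in the two bays of the wooden gluing jig. Push the rectangular one over with the fingertips, away from the jig's open front, so that it falls flat in its bay, then push it gently along, without ramming it, until its far edge is home, flush against the stop bar. Never lift or carry it, leave the arch-topped board standing where it is, and leave the other things on the table alone.

Things in the scene. Friction and masses are not known exactly. Their poses are not given: they have to be found in the camera images.
- board_square: Straight-topped rectangular plywood board to tip, 64 mm wide (y), 76 high (z), 18 thick (x), 0.09 kg, standing loose on the jig's floor near the open front of either bay. Origin: centre of its underside. At the start z is up, x points away from the robot, to the stop bar. A light push high on its near face topples it; lying, its upper face is 26 mm above the table and 20 to 34 mm are left to the stop.
- square_foot (a point): Centre of the rectangular board's underside (its 64 x 18 mm lower edge as it stands); faces the open front once the board lies.
- square_head (a point): Centre of the rectangular board's top edge, 76 mm from square_foot; it meets the rigid stop bar when the board is home. Sliding the board takes under 2 N; stop pushing when the force rises.
- board_arch: The arch-topped plywood board standing in the other bay, to be left standing: 64 mm wide, 76 mm high in the middle, 18 mm thick, round top of 32 mm radius. Origin: centre of its underside. Its axes at the start: z up, x through the thickness pointing roughly away from the robot (towards the stop bar).
- jig: Wooden gluing jig fixed to the table, 144 (x) by 192 mm (y). Origin: centre of its underside, on the table; +x points from its open front (x = -72) to the stop bar on its far side (face at x = +62, top at z = 24). Floor at z = 8. Two bays, 76 mm wide, centred on y = +50 and -50, between rails (8 mm wide outside, 24 in the middle) with tops at z = 18.
- eraser: Bystander: small eraser in a blue card sleeve, 20 x 43 x 12 mm, left of the jig. Origin: centre of its underside, as for the other bystanders.
- strip: Bystander: strip of three copper-coloured tiles, 21 x 56 x 7 mm, left of the jig, nearer the robot than the eraser.
- nippers: Bystander: tile nippers with red handles, 52 x 199 x 15 mm, near the table's front edge, left of the jig.
There are look-alikes about, which are no part of the job. What is shaped like the board_square but pink or turquoise is not meant.

How it is judged:
At the end, for the whole second after the job is handed in: The rectangular board lies flat (within 4 degrees) on the floor of its bay, at rest, its far edge within 3 mm of the stop bar and square to it within 4 degrees; the arch-topped board still stands, within 10 mm of where it was (angle between board_square's own x axis and vertical above 3.07159 rad and x of square_head in the frame of jig above 0.059 m and height (world z) of square_head below 0.02 m and angle between the z axis of board_square and the x axis of jig, either way round below 0.07 rad and linear speed of board_square below 0.01 m/s and angle between board_arch's own z axis and vertical below 0.05 rad and distance of board_arch from where it was at the start of the episode below 0.01 m); the robot touches nothing.
It fails at once if the rectangular board is rammed (pushed with more than 40 N) (contact force between the fingers and board_square above 40 N).
It fails at once if the rectangular board is lifted or carried (its lower edge leaves the jig's floor by more than 10 mm) (height (world z) of square_foot above 0.027 m).
It fails at once if the arch-topped board is knocked over or pushed about (more than 10 mm) (angle between board_arch's own z axis and vertical above 0.3 rad or distance of board_arch from where it was at the start of the episode above 0.01 m).
It fails at once if a bystander is moved by more than 20 mm (distance of any of eraser, strip, nippers from where it was at the start of the episode above 0.02 m).
It also fails if it takes over 43 s, if anything falls off the work surface, if the arm or the gripper's body presses on something with over 40 N, if the wrist force passes 120 N, or if a joint passes its speed limit or range.

## Working session

There is one attempt and no reset: what is moved stays moved. The work goes in short steps, Python scripts to look and compute and a shell command to move; the robot and the scene stay as the last step left them, time stands still between calls to the robot, and variables do not carry over. Pictures are saved under pics/ and viewed, about 8 in all and at most 12, crops included, and the job is handed in when it is done.

```bash
mkdir -p pics; cat > h.py <<'E'
import numpy as np, cv2
from rig import r,get_image,order,outline_of
def world(im,mask):
    v,u=np.nonzero(mask&(im["depth"]>0)); d=im["depth"][v,u]
    p=np.linalg.inv(im["camera_matrix"])@np.vstack([u,v,np.ones_like(u)])*d
    R=cv2.Rodrigues(np.array(im["rvec"],float))[0]
    return (R.T@(p-np.array(im["tvec"],float).reshape(3,1))).T
def save(im,n): cv2.imwrite(f"pics/{n}.png",im["frame"][:,:,::-1])
E
python3 - <<'E'
from h import *
s=r.observe();print(s)
for c in("scene","top"):
    im=get_image(c);save(im,c+"1")
    for n in("board_square","board_arch","jig","eraser","strip","nippers"):
        for o in outline_of(n,c)[:3]:
            p=world(im,o["pixels"]); print(c,n,round(o["confidence"],2),o["box"],np.round(np.percentile(p,[2,50,98],axis=0),3).tolist() if len(p) else 0)
a,b=[cv2.imread(f"pics/{c}1.png") for c in("scene","top")]
cv2.imwrite("pics/both1.png",cv2.resize(np.vstack([a,b]),(800,1200))[:, :])
E
```

```text
{'time': 0.0, 'joint_positions': array([-1.22978639e+00,  1.16478284e-01,  1.44228714e+00,  3.64952508e-05,
        1.58398337e+00, -3.78091973e-02]), 'qd': array([ 7.50783348e-04,  4.87201965e-04, -6.29885304e-04, -1.51622991e-03,
       -4.25189920e-04, -3.84539344e-05]), 'effort': array([-1.21418110e-03, -7.21272826e+01, -6.22596002e+01,  7.79315480e-02,
        2.40240677e-02, -4.79614437e-05]), 'ee_pos': array([ 0.24955727, -0.62694855,  0.21789678]), 'ee_rot': array([ 2.01450052,  0.38740073, -2.01478469]), 'contact_force': array([ 0.27917231,  0.74783992, -0.112069  ]), 'torque': array([-0.05073895, -0.02732573, -0.02806535]), 'gripper_width': 0.09305646683894003}
scene board_square 0.85 [296.0, 177.7, 319.3, 213.8] [[0.433, 0.069, 0.012], [0.445, 0.107, 0.058], [0.464, 0.13, 0.086]]
scene board_square 0.67 [179.5, 182.0, 202.8, 217.2] [[0.679, 0.21, 0.003], [0.684, 0.246, 0.049], [0.7, 0.272, 0.078]]
scene board_square 0.66 [332.3, 143.5, 350.9, 176.3] [[0.431, -0.109, 0.01], [0.436, -0.065, 0.055], [0.449, -0.049, 0.078]]
scene board_arch 0.65 [267.8, 203.4, 291.3, 238.4] [[
[... 872 characters left out ...]
1, 0.128, 0.087]]
top board_arch 0.79 [237.4, 239.5, 262.9, 250.4] [[0.458, 0.165, 0.064], [0.471, 0.191, 0.081], [0.485, 0.22, 0.086]]
top jig 0.79 [233.1, 189.7, 321.8, 268.1] [[0.427, 0.036, 0.006], [0.513, 0.131, 0.01], [0.585, 0.222, 0.026]]
top jig 0.57 [226.7, 193.6, 237.6, 209.9] [[0.55, 0.226, 0.009], [0.568, 0.236, 0.012], [0.586, 0.248, 0.016]]
top eraser 0.57 [228.2, 195.4, 237.4, 211.3] [[0.548, 0.226, 0.006], [0.568, 0.236, 0.012], [0.586, 0.248, 0.015]]
top strip 0.66 [217.7, 221.5, 227.8, 241.2] [[0.471, 0.242, 0.003], [0.496, 0.256, 0.008], [0.523, 0.269, 0.012]]
top nippers 0.8 [123.4, 250.3, 206.6, 270.5] [[0.401, 0.309, 0.001], [0.42, 0.411, 0.012], [0.447, 0.494, 0.017]]
```

```bash
python3 - <<'E'
from h import *
a,b=[cv2.imread(f"pics/{c}1.png") for c in("scene","top")]
cv2.imwrite("pics/crop1.png",np.hstack([cv2.resize(a[130:330,160:360],(400,400)),cv2.resize(b[140:280,200:400],(400,280)).copy() if 0 else cv2.copyMakeBorder(cv2.resize(b[140:280,200:400],(400,280)),0,120,0,0,0)]))
# jig orientation & boards from top depth
im=get_image("top")
o=outline_of("jig","top")[0];p=world(im,o["pixels"])
rim=p[(p[:,2]>.005)&(p[:,2]<.03)]
print("jig",[np.round(x,3) for x in cv2.minAreaRect((rim[:,:2]*1000).astype(np.float32))])
bar=p[(p[:,2]>.0215)&(p[:,2]<.03)];print("bar",len(bar),cv2.minAreaRect((bar[:,:2]*1000).astype(np.float32)))
P=world(im,np.ones((384,512),bool))
for n,(x0,x1,y0,y1) in dict(sq=(.40,.50,.04,.145),ar=(.42,.52,.15,.235)).items():
    q=P[(P[:,0]>x0)&(P[:,0]<x1)&(P[:,1]>y0)&(P[:,1]<y1)&(P[:,2]>.08 if n=="sq" else (P[:,2]>.065)&(P[:,0]<x1))]
    print(n,len(q),q.max(0),cv2.minAreaRect((q[:,:2]*1000).astype(np.float32)))
E
```

```text
jig [array([506.721, 130.787]), array([192.173, 144.269]), np.float64(74.39)]
bar 342 ((507.520751953125, 130.44691467285156), (189.7583770751953, 142.47821044921875), 74.01821899414062)
sq 230 [0.46287823 0.12884083 0.08856684] ((446.7130126953125, 96.27104187011719), (63.84890365600586, 17.807540893554688), 74.07144927978516)
ar 200 [0.48703048 0.22037033 0.08831424] ((471.19268798828125, 191.49240112304688), (59.036163330078125, 17.87322425842285), 74.06343841552734)
```

View pics/crop1.png

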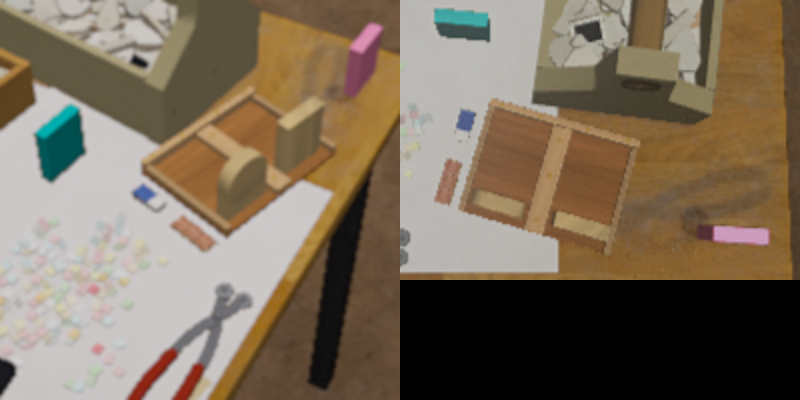

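The scene view (left) shows the rectangular plywood board in the right bay, crop about (300,135). The arch board is in the left bay, about (242,180), and the pink and turquoise look-alikes are outside the jig. Depth fits the given sizes: jig centre is (0.507, 0.131) with yaw about -16°, and the board is at jig (-48, -50) mm.

```bash
cat >> h.py <<'E'
from scipy.spatial.transform import Rotation as Ro
yaw=np.radians(74.15-90); C=np.array([.507,.1307])
ax=np.array([np.cos(yaw),np.sin(yaw)]); ay=np.array([-ax[1],ax[0]])
def goal(jx,jy,z):
    s=r.observe(); R=Ro.from_rotvec(s["ee_rot"]); p=np.r_[C+jx*ax+jy*ay,z]
    ts=[]
    for sg in(1,-1):
        y=np.r_[sg*ay,0]; x=np.array([0,0,-1.]); T=Ro.from_matrix(np.c_[x,y,np.cross(x,y)])
        ts.append((R.inv()*T).as_rotvec())
    t=min(ts,key=np.linalg.norm)
    print("goal",p.round(4),"shift",(R.inv().apply(p-s["ee_pos"])).round(4),"turn",t.round(4),"alt",[k.round(2) for k in ts],"F",s["contact_force"].round(2),"w",round(s["gripper_width"],4),"t",s["time"])
    print("tool axes",R.as_matrix().round(3).tolist(),"jig xy",((s["ee_pos"][:2]-C)@np.c_[ax,ay]).round(4),"z",s["ee_pos"][2].round(4))
E
python3 -c "
from h import *
goal(-.095,-.05,.2)"
```

```text
goal [0.402  0.1085 0.2   ] shift [ 0.0187 -0.6272 -0.4136] turn [0.6554 0.     0.    ] alt [array([-2.49, -0.  ,  0.  ]), array([0.66, 0.  , 0.  ])] F [ 0.1  -0.55  0.07] w 0.0933 t 0.8
tool axes [[-0.0, 0.37, -0.929], [0.0, -0.929, -0.37], [-1.0, -0.0, -0.0]] jig xy [-0.0406 -0.7993] z 0.2186
```

```bash
A='{"dx":0}'; python3 -m creep '[{"dx":0.0,"dy":-0.05,"dz":-0.05,"rx":0.1,"hand":0.22},{"dx":0.0,"dy":-0.1,"dz":-0.08,"rx":0.2,"hand":0.22},{"dx":0.0,"dy":-0.15,"dz":-0.11,"rx":0.3,"hand":0.22},{"dx":0.0,"dy":-0.2,"dz":-0.14,"rx":0.4,"hand":0.22},{"dx":0.0,"dy":-0.25,"dz":-0.17,"rx":0.5,"hand":0.22},{"dx":0.0,"dy":-0.3,"dz":-0.2,"rx":0.6,"hand":0.22},{"dx":0.0,"dy":-0.34,"dz":-0.23,"rx":0.655,"hand":0.22},{"dx":0.0,"dy":-0.38,"dz":-0.26,"rx":0.655,"hand":0.22},{"dx":0.0,"dy":-0.42,"dz":-0.29,"rx":0.655,"hand":0.22},{"dx":0.0,"dy":-0.42,"dz":-0.29,"rx":0.655,"hand":0.22}]'; python3 -c "
from h import *
goal(-.095,-.05,.2)"
```

```text
goal [0.402  0.1085 0.2   ] shift [ 0.0187 -0.6272 -0.4136] turn [0.6554 0.     0.    ] alt [array([-2.49, -0.  ,  0.  ]), array([0.66, 0.  , 0.  ])] F [ 0.1  -0.55  0.07] w 0.0933 t 0.8
tool axes [[-0.0, 0.37, -0.929], [0.0, -0.929, -0.37], [-1.0, -0.0, -0.0]] jig xy [-0.0406 -0.7993] z 0.2186validation failed for argument at $[0]...
```

The call was refused without moving. My guess is that every row needs all the keys.

```bash
python3 -m creep '[{"dx":0.0,"dy":-0.04,"dz":-0.03,"rx":0.1,"ry":0,"rz":0,"hand":0.22}]'
```

```text
time: 0.9
ee_pos: [0.2616, -0.5809, 0.2167]
ee_rot: [2.073, 0.29, -2.076]
contact_force: [1.5, 0.5, 0.8]
gripper_width: 0.0884
```

```bash
python3 -c "
from h import *
goal(-.095,-.05,.2)"
```

```text
goal [0.402  0.1085 0.2   ] shift [ 0.0177 -0.6251 -0.323 ] turn [0.5527 0.0013 0.0017] alt [array([-2.59, -0.  ,  0.  ]), array([0.55, 0.  , 0.  ])] F [1.45 0.51 0.76] w 0.0884 t 0.9
tool axes [[-0.001, 0.273, -0.962], [0.002, -0.962, -0.273], [-1.0, -0.002, 0.001]] jig xy [-0.0417 -0.7516] z 0.2167
```

```bash
python3 -m creep '[{"dx":0,"dy":-0.04,"dz":-0.02,"rx":0.1,"ry":0,"rz":0,"hand":0.22},{"dx":0,"dy":-0.08,"dz":-0.04,"rx":0.2,"ry":0,"rz":0,"hand":0.22},{"dx":0,"dy":-0.12,"dz":-0.06,"rx":0.3,"ry":0,"rz":0,"hand":0.22},{"dx":0,"dy":-0.16,"dz":-0.08,"rx":0.4,"ry":0,"rz":0,"hand":0.22},{"dx":0,"dy":-0.2,"dz":-0.1,"rx":0.5,"ry":0,"rz":0,"hand":0.22},{"dx":0,"dy":-0.24,"dz":-0.12,"rx":0.55,"ry":0,"rz":0,"hand":0.22},{"dx":0,"dy":-0.28,"dz":-0.14,"rx":0.55,"ry":0,"rz":0,"hand":0.22},{"dx":0,"dy":-0.32,"dz":-0.16,"rx":0.55,"ry":0,"rz":0,"hand":0.22},{"dx":0,"dy":-0.36,"dz":-0.18,"rx":0.55,"ry":0,"rz":0,"hand":0.22},{"dx":0,"dy":-0.36,"dz":-0.18,"rx":0.55,"ry":0,"rz":0,"hand":0.22}]'; python3 -c "
from h import *
goal(-.095,-.05,.2)"
```

```text
time: 1.9
ee_pos: [0.3374, -0.1795, 0.2193]
ee_rot: [-2.081, 0.278, 2.077]
contact_force: [-0.1, -0.8, 0.2]
gripper_width: 0.0206
goal [0.402  0.1085 0.2   ] shift [ 0.0194 -0.2949  0.0135] turn [ 0.0105 -0.0019  0.0004] alt [array([-3.13, -0.  , -0.  ]), array([ 0.01, -0.  ,  0.  ])] F [-0.05 -0.8   0.16] w 0.0206 t 1.9
tool axes [[0.002, -0.263, -0.965], [-0.0, -0.965, 0.263], [-1.0, -0.0, -0.002]] jig xy [-0.0784 -0.3447] z 0.2193
```

```bash
python3 -m creep '[{"dx":0,"dy":-0.05,"dz":0.005,"rx":0.01,"ry":0,"rz":0,"hand":0.22},{"dx":0,"dy":-0.1,"dz":0.008,"rx":0.01,"ry":0,"rz":0,"hand":0.22},{"dx":0,"dy":-0.15,"dz":0.011,"rx":0.01,"ry":0,"rz":0,"hand":0.22},{"dx":0,"dy":-0.2,"dz":0.014,"rx":0.01,"ry":0,"rz":0,"hand":0.22},{"dx":0,"dy":-0.24,"dz":0.014,"rx":0.01,"ry":0,"rz":0,"hand":0.22},{"dx":0,"dy":-0.28,"dz":0.014,"rx":0.01,"ry":0,"rz":0,"hand":0.22},{"dx":0.02,"dy":-0.295,"dz":0.014,"rx":0.01,"ry":0,"rz":0,"hand":0.22},{"dx":0.05,"dy":-0.295,"dz":0.014,"rx":0.01,"ry":0,"rz":0,"hand":0.22},{"dx":0.07,"dy":-0.295,"dz":0.014,"rx":0.01,"ry":0,"rz":0,"hand":0.22},{"dx":0.07,"dy":-0.295,"dz":0.014,"rx":0.01,"ry":0,"rz":0,"hand":0.22}]'; python3 -c "
from h import *
goal(-.085,-.05,.068)
im=get_image('scene');im2=get_image('wrist')
cv2.imwrite('pics/p2.png',np.hstack([cv2.resize(im['frame'][100:300,180:380],(400,400)),cv2.resize(im2['frame'],(400,400))])[:,:,::-1])"
```

```text
time: 2.9
ee_pos: [0.4013, 0.1043, 0.1462]
ee_rot: [-2.068, 0.295, 2.075]
contact_force: [-0.4, -0.5, 0.8]
gripper_width: 0.0204
goal [0.4116 0.1058 0.068 ] shift [ 0.0781 -0.0045 -0.0097] turn [-0.0045  0.0034 -0.0019] alt [array([ 3.14, -0.  , -0.01]), array([-0.,  0., -0.])] F [-0.36 -0.55  0.75] w 0.0204 t 2.9
tool axes [[-0.004, -0.277, -0.961], [-0.001, -0.961, 0.277], [-1.0, 0.002, 0.003]] jig xy [-0.0944 -0.0543] z 0.1462
```

View pics/p2.png

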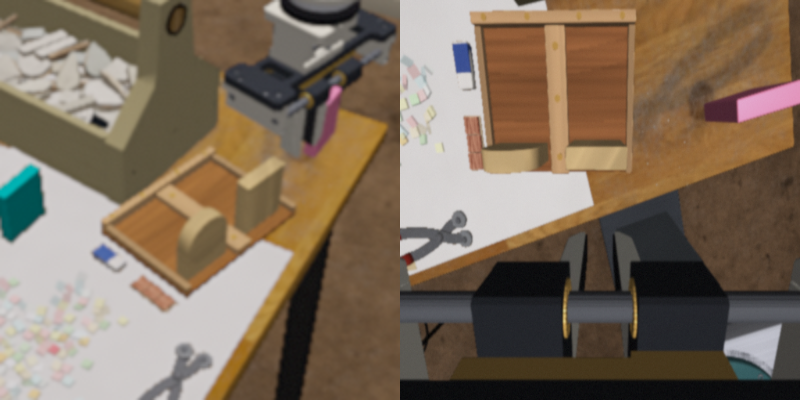

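The fingers hang in front of the right bay, square to the jig in the wrist view. The rectangular board is dead ahead at wrist crop (598,157). I'll descend, then push slowly.

```bash
python3 -m creep '[{"dx":0.03,"dy":-0.004,"dz":0,"rx":0,"ry":0,"rz":0,"hand":0.22},{"dx":0.06,"dy":-0.004,"dz":0,"rx":0,"ry":0,"rz":0,"hand":0.22},{"dx":0.076,"dy":-0.004,"dz":0,"rx":0,"ry":0,"rz":0,"hand":0.22},{"dx":0.076,"dy":-0.004,"dz":-0.01,"rx":0,"ry":0,"rz":0,"hand":0.22},{"dx":0.076,"dy":-0.004,"dz":-0.018,"rx":0,"ry":0,"rz":0,"hand":0.22},{"dx":0.076,"dy":-0.004,"dz":-0.022,"rx":0,"ry":0,"rz":0,"hand":0.22},{"dx":0.076,"dy":-0.004,"dz":-0.026,"rx":0,"ry":0,"rz":0,"hand":0.22},{"dx":0.076,"dy":-0.004,"dz":-0.030,"rx":0,"ry":0,"rz":0,"hand":0.22},{"dx":0.076,"dy":-0.004,"dz":-0.034,"rx":0,"ry":0,"rz":0,"hand":0.22},{"dx":0.076,"dy":-0.004,"dz":-0.038,"rx":0,"ry":0,"rz":0,"hand":0.22}]'; python3 -c "
from h import *
goal(-.085,-.05,.068)
im=get_image('top')
o=outline_of('board_square','top')
for k in o:
  p=world(im,k['pixels']);print(k['confidence'],np.percentile(p,[2,50,98],axis=0).round(3).tolist())"
```

```text
time: 4.0
ee_pos: [0.4401, 0.0979, 0.0728]
ee_rot: [-2.071, 0.293, 2.071]
contact_force: [-0.4, -0.3, 1.0]
gripper_width: 0.0204
goal [0.4116 0.1058 0.068 ] shift [0.0048 0.0004 0.0296] turn [-0.0045 -0.0001  0.0001] alt [array([3.14, 0.  , 0.  ]), array([-0., -0.,  0.])] F [-0.43 -0.29  1.03] w 0.0204 t 4.0
tool axes [[0.0, -0.277, -0.961], [0.0, -0.961, 0.277], [-1.0, -0.0, -0.0]] jig xy [-0.0554 -0.0498] z 0.0728
0.79 [[0.677, 0.207, 0.009], [0.682, 0.238, 0.074], [0.698, 0.269, 0.079]]
0.46 [[0.425, -0.124, 0.012], [0.438, -0.093, 0.076], [0.447, -0.072, 0.079]]
```

```bash
python3 -m creep '[{"dx":0,"dy":0,"dz":-0.004,"rx":0,"ry":0,"rz":0,"hand":0.22},{"dx":0,"dy":0,"dz":-0.008,"rx":0,"ry":0,"rz":0,"hand":0.22},{"dx":0,"dy":0,"dz":-0.012,"rx":0,"ry":0,"rz":0,"hand":0.22},{"dx":0,"dy":0,"dz":-0.016,"rx":0,"ry":0,"rz":0,"hand":0.22},{"dx":0,"dy":0,"dz":-0.016,"rx":0,"ry":0,"rz":0,"hand":0.22},{"dx":0,"dy":0,"dz":-0.016,"rx":0,"ry":0,"rz":0,"hand":0.22},{"dx":0,"dy":0,"dz":-0.016,"rx":0,"ry":0,"rz":0,"hand":0.22}]'; python3 -c "
from h import *
goal(-.085,-.05,.068)
im=get_image('scene');im2=get_image('wrist')
cv2.imwrite('pics/p3.png',np.hstack([cv2.resize(im['frame'][100:300,180:380],(400,400)),cv2.resize(im2['frame'],(400,400))])[:,:,::-1])"
```

```text
time: 4.8
ee_pos: [0.4551, 0.0936, 0.0726]
ee_rot: [-2.071, 0.293, 2.071]
contact_force: [-0.1, -0.1, -0.6]
gripper_width: 0.0204
goal [0.4116 0.1058 0.068 ] shift [0.0046 0.0003 0.0452] turn [-0.0045  0.0001 -0.    ] alt [array([ 3.14, -0.  , -0.  ]), array([-0.,  0., -0.])] F [-0.09 -0.11 -0.59] w 0.0204 t 4.8
tool axes [[-0.0, -0.277, -0.961], [0.0, -0.961, 0.277], [-1.0, 0.0, 0.0]] jig xy [-0.0398 -0.0499] z 0.0726
```

View pics/p3.png

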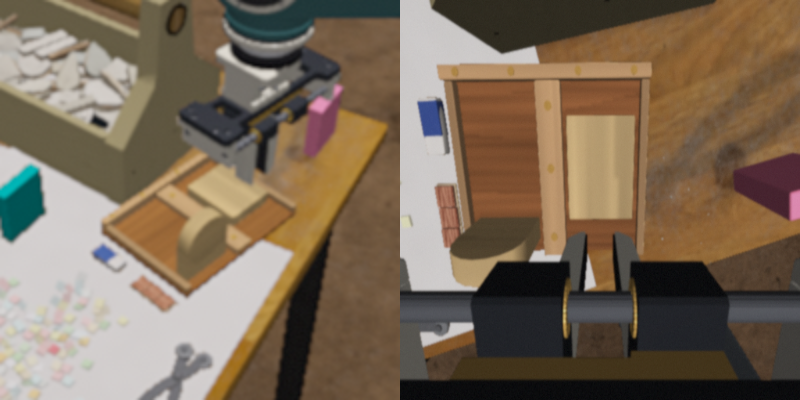

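The board has fallen flat in its bay at wrist crop (600,165), with a gap to the stop, and the arch board still stands. Next I measure where the foot face is.

```bash
cat >> h.py <<'E'
def lying(cam="wrist"):
    im=get_image(cam);p=world(im,np.ones((384,512),bool))
    j=np.c_[(p[:,:2]-C)@np.c_[ax,ay],p[:,2]]
    q=j[(j[:,0]>-.06)&(j[:,0]<.061)&(abs(j[:,1]+.05)<.036)&(j[:,2]>.020)&(j[:,2]<.032)]
    print(cam,len(q),"z",np.median(q[:,2]).round(4),cv2.minAreaRect((q[:,:2]*1000).astype(np.float32)),"x",np.percentile(q[:,0],[1,99]).round(4))
    b=j[(abs(j[:,1]+.05)<.03)&(j[:,0]>.04)&(j[:,0]<.08)&(j[:,2]>.019)&(j[:,2]<.03)]
    h,e=np.histogram(b[:,0],np.arange(.04,.081,.002));print("bar",dict(zip((e[:-1]*1000).round().astype(int).tolist(),h.tolist())))
E
python3 -c "
from h import *
lying();lying('top')"
```

```text
wrist 8338 z 0.0248 ((11.382530212402344, -51.53588104248047), (64.19524383544922, 99.1874771118164), 89.90849304199219) x [-0.0372  0.0365]
bar {40: 0, 42: 0, 44: 0, 46: 0, 48: 0, 50: 0, 52: 0, 54: 0, 56: 0, 58: 0, 60: 168, 62: 260, 64: 262, 66: 270, 68: 279, 70: 131, 72: 0, 74: 0, 76: 0, 78: 0}
top 35 z 0.0267 ((34.1284065246582, -28.378238677978516), (9.468676567077637, 27.150955200195312), 24.416414260864258) x [0.025  0.0375]
bar {40: 0, 42: 0, 44: 0, 46: 0, 48: 0, 50: 0, 52: 0, 54: 0, 56: 0, 58: 0, 60: 9, 62: 19, 64: 21, 66: 20, 68: 19, 70: 17, 72: 0, 74: 0, 76: 0, 78: 0}
```

```bash
python3 -m creep '[{"dx":0,"dy":0,"dz":0.02,"rx":0,"ry":0,"rz":0,"hand":0.22},{"dx":0,"dy":0,"dz":0.028,"rx":0,"ry":0,"rz":0,"hand":0.22},{"dx":0.02,"dy":0.001,"dz":0.028,"rx":0,"ry":0,"rz":0,"hand":0.22},{"dx":0.04,"dy":0.001,"dz":0.028,"rx":0,"ry":0,"rz":0,"hand":0.22},{"dx":0.05,"dy":0.001,"dz":0.028,"rx":0,"ry":0,"rz":0,"hand":0.22},{"dx":0.056,"dy":0.001,"dz":0.028,"rx":0,"ry":0,"rz":0,"hand":0.22},{"dx":0.056,"dy":0.001,"dz":0.028,"rx":0,"ry":0,"rz":0,"hand":0.22}]'; python3 -c "
from h import *
goal(-.045,-.051,.016)"
```

```text
time: 5.7
ee_pos: [0.4279, 0.1003, 0.0163]
ee_rot: [-2.07, 0.293, 2.072]
contact_force: [-0.5, 0.5, -0.2]
gripper_width: 0.0206
goal [0.4498 0.0939 0.016 ] shift [ 0.0003  0.0001 -0.0228] turn [-0.0045  0.0007 -0.0003] alt [array([ 3.14, -0.  , -0.  ]), array([-0.,  0., -0.])] F [-0.51  0.5  -0.24] w 0.0206 t 5.7
tool axes [[-0.001, -0.277, -0.961], [-0.0, -0.961, 0.277], [-1.0, 0.0, 0.001]] jig xy [-0.0678 -0.0508] z 0.0163
```

Now I push gently: 22 mm to contact, then slowly, stopping 5 mm short of home.

```bash
python3 -m creep '[{"dx":0,"dy":0,"dz":-0.01,"rx":0,"ry":0,"rz":0,"hand":0.22},{"dx":0,"dy":0,"dz":-0.018,"rx":0,"ry":0,"rz":0,"hand":0.22},{"dx":0,"dy":0,"dz":-0.021,"rx":0,"ry":0,"rz":0,"hand":0.22},{"dx":0,"dy":0,"dz":-0.024,"rx":0,"ry":0,"rz":0,"hand":0.22},{"dx":0,"dy":0,"dz":-0.027,"rx":0,"ry":0,"rz":0,"hand":0.22},{"dx":0,"dy":0,"dz":-0.03,"rx":0,"ry":0,"rz":0,"hand":0.22},{"dx":0,"dy":0,"dz":-0.033,"rx":0,"ry":0,"rz":0,"hand":0.22},{"dx":0,"dy":0,"dz":-0.036,"rx":0,"ry":0,"rz":0,"hand":0.22},{"dx":0,"dy":0,"dz":-0.039,"rx":0,"ry":0,"rz":0,"hand":0.22},{"dx":0,"dy":0,"dz":-0.039,"rx":0,"ry":0,"rz":0,"hand":0.22}]'; python3 -c "
from h import *
goal(-.022,-.051,.016)
lying()"
```

```text
time: 6.7
ee_pos: [0.4658, 0.0894, 0.0166]
ee_rot: [-2.071, 0.293, 2.071]
contact_force: [0.4, -0.5, -0.0]
gripper_width: 0.0207
goal [0.4719 0.0876 0.016 ] shift [ 0.0006  0.     -0.0063] turn [-0.0047 -0.0002 -0.    ] alt [array([ 3.14, -0.  ,  0.  ]), array([-0., -0., -0.])] F [ 0.45 -0.55 -0.04] w 0.0207 t 6.7
tool axes [[0.0, -0.278, -0.961], [-0.0, -0.961, 0.278], [-1.0, 0.0, -0.0]] jig xy [-0.0283 -0.0509] z 0.0166
wrist 15664 z 0.0248 ((10.883560180664062, -51.91624069213867), (64.41085815429688, 92.42901611328125), 89.8343505859375) x [-0.0191  0.0565]
bar {40: 438, 42: 447, 44: 446, 46: 430, 48: 444, 50: 450, 52: 455, 54: 466, 56: 248, 58: 0, 60: 254, 62: 479, 64: 475, 66: 476, 68: 471, 70: 256, 72: 0, 74: 0, 76: 0, 78: 0}
```

```bash
python3 -m creep '[{"dx":0,"dy":0,"dz":-0.001,"rx":0,"ry":0,"rz":0,"hand":0.22},{"dx":0,"dy":0,"dz":-0.002,"rx":0,"ry":0,"rz":0,"hand":0.22},{"dx":0,"dy":0,"dz":-0.003,"rx":0,"ry":0,"rz":0,"hand":0.22},{"dx":0,"dy":0,"dz":-0.003,"rx":0,"ry":0,"rz":0,"hand":0.22}]'; python3 -m creep '[{"dx":0,"dy":0,"dz":-0.0005,"rx":0,"ry":0,"rz":0,"hand":0.22},{"dx":0,"dy":0,"dz":-0.0005,"rx":0,"ry":0,"rz":0,"hand":0.22}]';python3 -c "
from h import *
lying()"
```

```text
time: 7.15
ee_pos: [0.4685, 0.0887, 0.0167]
ee_rot: [-2.071, 0.293, 2.071]
contact_force: [0.5, 1.0, 0.0]
gripper_width: 0.0202
time: 7.35
ee_pos: [0.4689, 0.0886, 0.0167]
ee_rot: [-2.071, 0.293, 2.071]
contact_force: [0.3, -0.4, 0.2]
gripper_width: 0.0205
wrist 15734 z 0.0248 ((13.978816986083984, -51.72557830810547), (64.41598510742188, 92.58850860595703), 89.7973403930664) x [-0.0159  0.0597]
bar {40: 439, 42: 428, 44: 421, 46: 419, 48: 427, 50: 436, 52: 446, 54: 452, 56: 457, 58: 450, 60: 334, 62: 461, 64: 463, 66: 477, 68: 473, 70: 256, 72: 0, 74: 0, 76: 0, 78: 0}
```

Less than about 1 mm is left and the force hasn't risen yet. From here I take half-millimetre steps.

```bash
python3 -m creep '[{"dx":0,"dy":0,"dz":-0.0005,"rx":0,"ry":0,"rz":0,"hand":0.22},{"dx":0,"dy":0,"dz":-0.0005,"rx":0,"ry":0,"rz":0,"hand":0.22}]' | grep -E "pos|force"; python3 -m creep '[{"dx":0,"dy":0,"dz":-0.0005,"rx":0,"ry":0,"rz":0,"hand":0.22},{"dx":0,"dy":0,"dz":-0.0005,"rx":0,"ry":0,"rz":0,"hand":0.22}]'| grep -E "pos|force"
```

```text
ee_pos: [0.4694, 0.0884, 0.0167]
contact_force: [0.2, -0.3, 1.1]
ee_pos: [0.4695, 0.0884, 0.0166]
contact_force: [-4.2, -0.0, 4.0]
```

The force along the push has risen to about 4 N, so the board is at the stop. I back off and check.

```bash
python3 -m creep '[{"dx":0,"dy":0,"dz":0.005,"rx":0,"ry":0,"rz":0,"hand":0.22},{"dx":0,"dy":0,"dz":0.02,"rx":0,"ry":0,"rz":0,"hand":0.22},{"dx":0,"dy":0,"dz":0.04,"rx":0,"ry":0,"rz":0,"hand":0.22},{"dx":-0.03,"dy":0,"dz":0.05,"rx":0,"ry":0,"rz":0,"hand":0.22},{"dx":-0.07,"dy":0,"dz":0.05,"rx":0,"ry":0,"rz":0,"hand":0.22},{"dx":-0.11,"dy":0,"dz":0.05,"rx":0,"ry":0,"rz":0,"hand":0.22},{"dx":-0.13,"dy":0,"dz":0.05,"rx":0,"ry":0,"rz":0,"hand":0.22},{"dx":-0.13,"dy":0,"dz":0.05,"rx":0,"ry":0,"rz":0,"hand":0.22}]'; python3 -c "
from h import *
lying()
im=get_image('scene');im2=get_image('wrist');t=get_image('top')
P=world(t,np.ones((384,512),bool))
q=P[(P[:,0]>.42)&(P[:,0]<.52)&(P[:,1]>.15)&(P[:,1]<.235)&(P[:,2]>.065)]
q=q[q[:,2]<.09];print('arch',len(q),cv2.minAreaRect((q[:,:2]*1000).astype(np.float32)))
cv2.imwrite('pics/p4.png',np.hstack([cv2.resize(im['frame'][100:300,180:380],(400,400)),cv2.resize(im2['frame'],(400,400))])[:,:,::-1])"
```

```text
time: 8.6
ee_pos: [0.4228, 0.1024, 0.1498]
ee_rot: [-2.075, 0.291, 2.065]
contact_force: [0.0, 0.0, -0.8]
gripper_width: 0.0206
wrist 5486 z 0.0248 ((23.299354553222656, -49.66815948486328), (68.66877746582031, 74.94058990478516), 89.70126342773438) x [-0.014   0.0602]
bar {40: 127, 42: 163, 44: 151, 46: 127, 48: 149, 50: 159, 52: 137, 54: 156, 56: 165, 58: 133, 60: 128, 62: 158, 64: 159, 66: 139, 68: 165, 70: 68, 72: 0, 74: 0, 76: 0, 78: 0}
arch 97 ((475.502685546875, 206.6397705078125), (29.465940475463867, 17.74071502685547), 74.47746276855469)
```

View pics/p4.png

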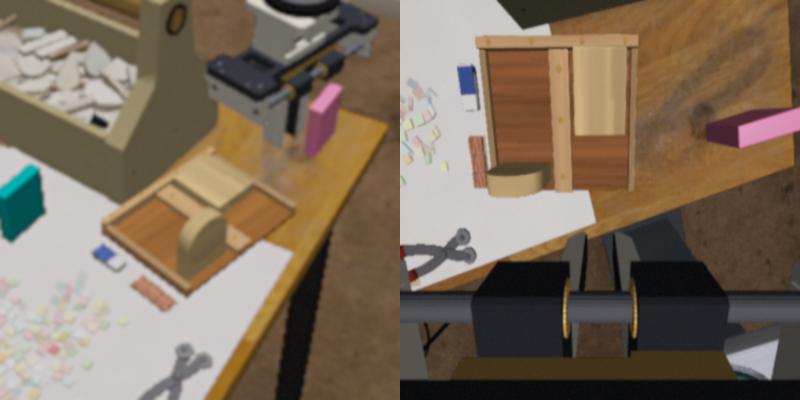

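The board is flush against the stop at wrist crop (600,45), the arch board stands where it was, and the bystanders are untouched. The hand is clear, so I hand the job in.

```bash
python3 -c "
from rig import order
print(order.close_job())"
```

```text
the job is handed in; nothing more can be done
None
```

I tipped the rectangular board over with the fingertips so it fell flat in the right bay. I then pushed it by its foot edge, the last few millimetres in 0.5–1 mm steps, until the force along the push rose to about 4 N at the stop. After that I backed the hand off and handed the job in at about 9 s of the 43 s allowed.

**Last checks:**
- **Rectangular board:** In the last wrist picture it lies flat with no visible gap to the stop bar. The depth reading puts its upper face about 25 mm above the table, where 26 mm is expected. It is square to the jig within about 0.3°.
- **Arch board:** It still stands. The top camera saw only about half of it past the gripper, and that half fits its starting position. I did not get a full re-measurement.
- **Bystanders:** The eraser, strip and nippers look unmoved in the pictures. I did not re-measure them.
- **Hand:** It is clear of everything, with no contact force beyond sensor noise.

The first move call was refused because each row needs all its keys. Nothing moved, and I re-sent it complete.

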